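# Follow the red ring with a torch on the coasting display turntable

## Robot

A 6-joint arm with a two-finger parallel gripper is mounted at the origin on the work surface. World frame = base frame: x ahead of the robot, y to its left, z up, the work surface at z = 0. Lengths are in m, angles in degrees, forces in N, time in s.
With the tool pointing down it reaches from about 0.3 to 0.75 m from the base axis. Payload 8.5 kg.
Tool frame: the origin (TCP) lies midway between the tips of the shut fingers; the grasp point (between the pads) lies 19 mm behind it; z points along the fingers, y is the line along which they close (so a half turn about z gives the same grasp; the last joint's range is limited). The gripper opens to 85 mm and grips with 20 to 120 N. Pads are 22 mm wide; open, the fingers measure 114 mm over their backs; the gripper's body (76 mm by 85 mm) begins 54 mm behind the grasp point. The pads swing forward as they close: fully open they stand 13 mm farther back than shut.
Start: joints at [59.169, 21.807, 74.336, -0, 83.858, -12.336], TCP at [0.174, 0.522, 0.231] pointing down, gripper open.
Joint ranges: [-178.18, 178.18], [-50.72, 133.34], [12.68, 142.11], [-81.47, 261.47], [9.98, 163.14], [-165.26, 165.26]. Speed limits (degrees/s): [136.94, 136.94, 180, 180, 180, 180].

## Interface

Orientations are given as a 3x3 rotation matrix whose columns are the frame's x, y, z axes.
In Python, from rig import env gives the robot as it stands. The module is installed in compiled form; this text tells all that it offers.
- The arm moves only by the tool jog_arm, never from a script. Its argument "targets" is a list of rows, each a list of 6 numbers: the shift along the tool's x, y, z in cm, then the turn, a rotation vector about the tool's x, y, z in degrees. A call has 1 to 8 rows; each row is the pose to reach, as a shift and turn from the pose commanded when the call began, along the tool's axes at that moment; what a row does not reach only later rows make up. A row lasts 1/12 s, in which the tool goes at most 41.7 mm and 7.16 degrees, less where a joint would pass 70% of its speed; a pose out of reach is approached as far as the arm can. A call with a gripper value outside its range is refused whole. "hand" is the opening, from 0 (shut) to 1 (fully open), set as the call begins (left out, the last holds). The fingers move at their own pace and stop on an object; "newtons" is the grip in N (left out, the last holds). Time passes only in rows, so rows that repeat a pose let the fingers close. It gives the time, the measured TCP pose, the force, the opening and the grip force at its end, in the units of the state.
- env.observe(): the state, without advancing time (a new reading comes with each control period).
- env.get_image(name): name is "scene" or "top" or "wrist"; returns a dict with "frame" (400x640x3 uint8, red, green, blue), "depth" (400x640 float32, m along the optical axis (not along the pixel's ray), 0 where there is no reading), "fovy" (degrees; the focal length in pixels is half the picture's height over the tangent of half this angle, whatever the lens; pixels are square), "cx", "cy" (the principal point, pixels), "cam_to_world" (4x4, takes a point from camera to world coordinates). Camera axes: x right, y down, z forward; pixel columns grow to the right and rows downward; lengths in m; the calibration is good to about 2 mm. The wrist camera is an equidistant fisheye: a pixel r from the principal point sees the ray r / f radians off the axis. A picture is of the moment at which its call begins.
- env.close_job(): hands the job in; it is judged then, once.
Trained networks look in the newest picture that a camera, given by its name, has taken for a name from the list of things; names that differ only in an ending like _2 or _b are one class to them, and where a whole thing is asked for, a point or a joint stands for the part that bears it (a point fixed in the world has none). Each returns a list of dicts, best first, with "score" (0 to 1); they miss things now and then, are a little off and sometimes report something else, mostly with a low value. They report only what shows in the picture. A call takes as long as a camera call. They do not tell look-alikes from the thing itself.
- env.regions_of(camera, target): "pixels" (400x640 bool, what is visible of it) and "point" ([row, column] in pixels, amid what is visible of it).
The state is a dict: "time_s": time; "q": joint angles; "qvel": joint speeds; "joint_efforts": joint torques, N m; "position": TCP position; "tool_rot": TCP orientation; "ft_force": force on the tool from outside, world axes, zero at the start; "wrist_torque": the same for the moment, N m; "grip_width": finger opening in m; "gripper_force": force on a finger pad.
Only numpy, scipy, OpenCV 4.12 (cv2) and the standard library are available. Lean on these libraries where they do the work, as an engineer would, in place of code of your own. Each camera call takes 0.05 s, during which the arm holds its last target. There are 200 camera calls.

## Task

We are filming the jewellery for a clip: give the display turntable a gentle push by one of its brass knobs so that it coasts by itself at about one turn in five seconds, then take the blue pen torch out of its stand and, while the plate is still turning well (quicker than one turn in fifteen seconds), keep the torch pointing straight down with its lens over the red stone, two to six centimetres above it, going round with the ring for at least six seconds without a break. Do not let the torch touch the jewellery, do not shift or upset any of the four pieces or the other things on the bench, and keep the torch upright all the time. Afterwards stand the torch back in its stand, lens down as you found it, and leave the plate to run out.

Things in the scene. Friction and masses are not known exactly. Their poses are not given: they have to be found in the camera images.
- turntable: Display turntable: a black cast foot, 190 mm across, fixed on the bench, carrying a round light-wood plate with a grey felt centre. Plate 330 mm in diameter and 16 mm thick, its top face 38 mm above the bench. Origin: on the plate's vertical axis, at bench height.
- plate (a joint): Angle of the plate in rad, positive anticlockwise from above, no stops. It runs on a ball bearing: inertia with the pieces about 0.032 kg m2 (it varies some 25 %), drag 0.0011 N m per rad/s plus 0.0005 N m: left alone it loses half its speed in about 13 s. The pieces stand by friction alone: more than one turn in three seconds (2.1 rad/s) is spun too hard.
- knob_a (a point): One of the two brass finger knobs that stand up from the plate 148 mm from its axis: 17 mm in diameter, 30 mm tall above the plate's top face (top 68 mm above the bench). This point is the middle of the knob, 58 mm above the bench. From the axis, the four pieces lie at 45, 135, 225 and 315 degrees to this knob.
- knob_b (a point): The other brass finger knob, the same, across the plate from the first.
- red_ring: The ring to be followed: a gold ring with a large red stone, held upright in a black padded block 42 x 42 x 28 mm; 55 mm tall in all. Loose, stands on the plate with its centre 100 mm from the plate's axis and rides round with it; about 0.13 kg. Origin: centre of its underside, z up.
- stone (a point): Top of the red stone (19 mm across), on the block's vertical middle line, 55 mm above the plate, 93 mm above the bench.
- green_ring: Silver ring with a green stone in a white block 42 x 42 x 28 mm, 55 mm tall in all. Loose, stands on the plate with its centre 100 mm from the plate's axis and rides round with it; about 0.13 kg. Origin: centre of its underside, z up.
- pendant_stand: White leaning board with a blue and silver pendant on a foot 44 x 40 mm, 68 mm tall. Loose, stands on the plate with its centre 100 mm from the plate's axis and rides round with it; about 0.13 kg. Origin: centre of its underside, z up.
- earring_stand: Small brass T-bar with a pair of pearl earrings, round foot 42 mm across, 71 mm tall, bar 36 mm wide. Loose, stands on the plate with its centre 100 mm from the plate's axis and rides round with it; about 0.13 kg. Origin: centre of its underside, z up.
- holder: White stand of the torch, fixed on the bench: a foot 72 mm across and an upright cup 50 mm across outside, 36 mm inside, its rim 44 mm above the bench, its floor 6 mm above it. Origin: centre of the underside.
- holder_floor (a point): Centre of the cup's floor, 6 mm above the bench: the torch's lens rests here.
- torch: Blue metal pen torch, 135 mm long, 0.11 kg, standing lens down in the cup of its white stand (and so pointing down when it is taken from above). Barrel 22 mm in diameter, from 36 mm above the lens to the top; lens head 26 mm in diameter, the lowest 28 mm. Origin: centre of the lens, z up along the barrel to the tail.
- torch_lens (a point): Centre of the torch's lens, its lowest point.
- torch_grip (a point): Point on the torch's axis 100 mm above the lens, a good height to grip (35 mm below its top).
- spool: Black spool of silver wire lying flat, 72 mm across, 42 mm tall. Leave it alone.
- hammer: Small hammer lying on the bench. Leave it alone.
- screwdriver: Orange-handled screwdriver lying on the bench. Leave it alone.
- jar: Glass jar with a yellow cap, 68 mm across, 75 mm tall. Leave it alone.
- findings_box: Clear flat plastic box 100 x 170 x 34 mm. Leave it alone.
There are look-alikes about, which are no part of the job. Of the things like the red_ring, leave any that is turquoise; of the rest the smaller one is meant.

How it is judged:
By the outcome, as a careful person would: the job done as asked, in the order asked, and still so for the second after the job is handed in, with the robot touching nothing.
It also fails if it takes over 53 s, if anything falls off the work surface, if the arm or the gripper's body presses on something with over 40 N, if the wrist force passes 120 N, or if a joint passes its speed limit or range.

## Working session

There is one attempt and no reset: what is moved stays moved. The work goes in short steps, Python scripts to look and compute and a tool call to move; the robot and the scene stay as the last step left them, time stands still between calls to the robot, and variables do not carry over. Pictures are saved under pics/ and viewed, at most 10 in all, crops included, and the job is handed in when it is done.

Besides the shell and the picture viewer there is one more tool, called after ">>>" in YAML: its name, and indented under it one key for each argument. jog_arm: Moves the arm, as the interface text tells. Its arguments: {"type":"object","properties":{"targets":{"type":"array","items":{"type":"array","items":{"type":"number"}}},"hand":{"type":"number"},"newtons":{"type":"number"}},"required":["targets"]}

```bash
mkdir -p pics
cat > h.py <<'E'
import numpy as np, cv2
from rig import env
def img(n): return env.get_image(n)
def save(d,name): cv2.imwrite('pics/'+name,cv2.cvtColor(d['frame'],cv2.COLOR_RGB2BGR))
def foc(d): return 200/np.tan(np.radians(d['fovy'])/2)
def ray(d,r,c,n):
    f=foc(d);x=(c-d['cx'])/f;y=(r-d['cy'])/f
    if n=='wrist':
        t=np.hypot(x,y);s=np.sinc(t/np.pi);return np.array([x*s,y*s,np.cos(t)])
    return np.array([x,y,1.])
def atz(d,r,c,z,n):
    T=d['cam_to_world'];v=T[:3,:3]@ray(d,r,c,n);return T[:3,3]+v*(z-T[2,3])/v[2]
def cloud(d,mask):
    f=foc(d);r,c=np.nonzero(mask&(d['depth']>0));z=d['depth'][r,c]
    p=np.c_[(c-d['cx'])/f*z,(r-d['cy'])/f*z,z];T=d['cam_to_world'];return p@T[:3,:3].T+T[:3,3]
E
python3 - <<'E'
from h import *
s=env.observe();print({k:np.round(v,3).tolist() for k,v in s.items()})
for n in('scene','top'):
    d=img(n);save(d,n+'0.png');print(n,d['cam_to_world'][:3].round(3).tolist(),d['fovy'])
    for t in ('turntable','knob_a','red_ring','green_ring','pendant_stand','earring_stand','stone','holder','torch','spool','hammer','screwdriver','jar','findings_box'):
        for o in env.regions_of(n,t)[:3]:
            m=o['pixels'];p=cloud(d,m)
            print(n,t,round(o['score'],2),np.round(o['point']).tolist(),m.sum(),np.median(p,0).round(3).tolist(),p.min(0).round(3).tolist(),p.max(0).round(3).tolist())
print(env.observe()['time_s'])
E
```

```text
{'time_s': 0.0, 'q': [59.17, 21.841, 74.386, -0.001, 83.859, -12.337], 'qvel': [0.108, -0.016, 0.01, 0.107, 0.05, 0.078], 'joint_efforts': [0.001, -44.846, -23.128, -0.0, 0.005, -0.0], 'position': [0.174, 0.521, 0.231], 'tool_rot': [[-0.948, 0.317, -0.001], [0.317, 0.948, -0.001], [0.0, -0.001, -1.0]], 'ft_force': [-0.967, 0.315, -0.201], 'wrist_torque': [0.011, 0.016, -0.024], 'gripper_force': 0.0, 'grip_width': 0.086}
scene [[-0.738, 0.472, -0.483, 1.185], [0.675, 0.534, -0.509, 0.613], [0.018, -0.702, -0.712, 0.976]] 50.02681829874204
scene turntable 0.73 [221.0, 346.0] 6468 [0.561, 0.041, 0.039] [0.342, -0.169, -0.004] [0.709, 0.192, 0.111]
scene knob_a 0.76 [220.0, 346.0] 6593 [0.563, 0.041, 0.039] [0.357, -0.17, -0.004] [0.709, 0.192, 0.111]
scene red_ring 0.95 [276.0, 263.0] 621 [0.861, 0.036, 0.039] [0.812, -0.027, -0.0] [0.885, 0.057, 0.081]
scene red_ring 0.48 [198.0, 376.0] 259 [0.458, 0.069, 0.066] [0.394, 0.018, 0.036] [0.475, 0.09, 0.095]
scene red_ring 0.48 [249.0, 241.0] 311 [0.839, -0.083, 0.027] [0.801, -0.142, -0.003] [0.863, -0.061, 0.058]
scene green_ring 0.67 [2
[... 3066 characters left out ...]
] 170 [0.472, -0.309, 0.011] [0.436, -0.347, -0.002] [0.503, -0.288, 0.052]
top holder 0.31 [234.0, 411.0] 62 [0.469, -0.315, 0.109] [0.456, -0.335, 0.003] [0.48, -0.309, 0.145]
top spool 0.77 [163.0, 396.0] 324 [0.725, -0.286, 0.042] [0.691, -0.333, -0.004] [0.769, -0.254, 0.052]
top hammer 0.72 [201.0, 440.0] 604 [0.584, -0.466, 0.023] [0.501, -0.598, -0.01] [0.677, -0.355, 0.038]
top screwdriver 0.78 [261.0, 272.0] 152 [0.354, 0.197, 0.023] [0.314, 0.162, 0.014] [0.393, 0.232, 0.036]
top jar 0.81 [223.0, 206.0] 322 [0.516, 0.427, 0.072] [0.482, 0.401, -0.008] [0.552, 0.488, 0.085]
top findings_box 0.6 [256.0, 196.0] 1258 [0.407, 0.48, 0.033] [0.342, 0.389, -0.005] [0.473, 0.58, 0.045]
1.5
```

View both.

View pics/top0.png

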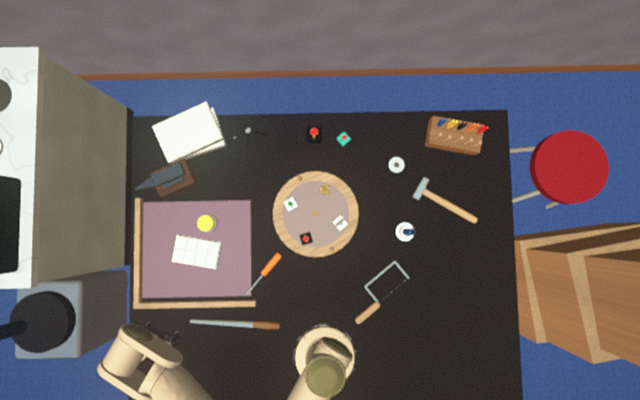

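View pics/scene0.png

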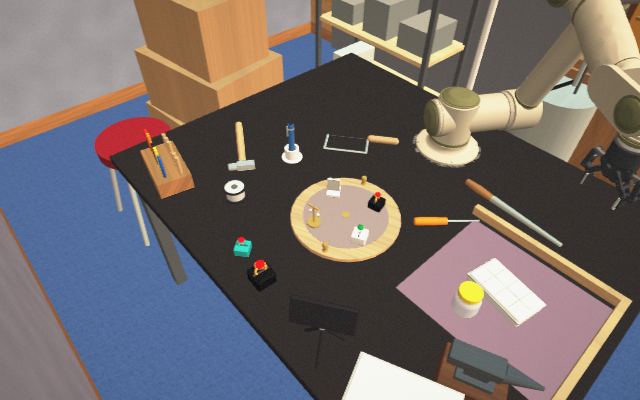

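```bash
cat >> h.py <<'E'
def xyz(d):
    m=np.ones((400,640),bool)&(d['depth']>0);p=np.zeros((400,640,3));p[m]=cloud(d,m);return p
E
python3 - <<'E'
from h import *
from scipy.optimize import least_squares
def circ(p,r=None):
    return least_squares(lambda v:np.hypot(p[:,0]-v[0],p[:,1]-v[1])-(v[2] if r is None else r),[*p[:,:2].mean(0),r or .165],loss='soft_l1',f_scale=.002).x
for n in('top','scene'):
    d=img(n);P=xyz(d);m=(env.regions_of(n,'turntable')[0]['pixels']).astype(np.uint8)
    ct=max(cv2.findContours(m,cv2.RETR_EXTERNAL,cv2.CHAIN_APPROX_NONE)[0],key=len)[:,0]
    q=np.array([atz(d,r,c,.038,n) for c,r in ct]);v=circ(q);c=v[:2]
    print(n,'axis',v.round(4))
    R=P-[.544,.022,0];rr=np.hypot(R[...,0],R[...,1])
    k=(P[...,2]>.052)&(P[...,2]<.075)&(rr>.135)&(rr<.162)
    N,L,S,C=cv2.connectedComponentsWithStats(k.astype(np.uint8))
    for i in range(1,N):
        if S[i,4]>3: 
            p=P[L==i];print(' knob',S[i,4],C[i].round(1),p.mean(0).round(4),atz(d,C[i][1],C[i][0],.064,n).round(4))
    f=d['frame'].astype(int);red=(f[...,0]>110)&(f[...,1]<70)&(f[...,2]<70)&(rr<.15)
    rw,cl=np.nonzero(red);print(' stone',red.sum(),rw.mean(),cl.mean(),atz(d,rw.mean(),cl.mean(),.09,n).round(4))
    t=(P[...,2]>.055)&(P[...,2]<.15)&(np.hypot(P[...,0]-.469,P[...,1]+.315)<.04)
    p=P[t];print(' torch',t.sum(),np.median(p,0).round(4))
    for a,b in((.06,.1),(.1,.13),(.13,.15)):
        s=p[(p[:,2]>a)&(p[:,2]<b)];print('  ',len(s),s.mean(0).round(4) if len(s) else '',s.min(0) if len(s) else '',s.max(0)if len(s) else '')
    for h in env.regions_of(n,'holder')[:1]:
        s=P[h['pixels']];
        for a,b in((.0,.015),(.035,.05)):
            z=s[(s[:,2]>a)&(s[:,2]<b)];print('  holder',len(z),(z.min(0)+z.max(0))/2,np.ptp(z,axis=0))
print(env.observe()['time_s'])
E
```

```text
top axis [0.5438 0.0239 0.1611]
 knob 18 [299.2 177.9] [0.6797 0.0819 0.066 ] [0.6799 0.082  0.064 ]
 knob 14 [331.4 249.5] [ 0.4088 -0.0342  0.0669] [ 0.4086 -0.0343  0.064 ]
 stone 9 238.44444444444446 304.44444444444446 [0.4523 0.0647 0.09  ]
 torch 58 [ 0.4693 -0.3164  0.1324]
   13 [ 0.4679 -0.3132  0.0778] [ 0.45780018 -0.31999075  0.06074804] [ 0.47617203 -0.31002095  0.09846024]
   13 [ 0.4706 -0.3158  0.1158] [ 0.45821919 -0.32652469  0.10176112] [ 0.47992292 -0.31038648  0.12988459]
   32 [ 0.4686 -0.3206  0.1393] [ 0.45864062 -0.33101614  0.13115934] [ 0.47658354 -0.31140897  0.147116  ]
  holder 114 [ 0.46959095 -0.31768446  0.00740514] [0.06644303 0.06070335 0.01333956]
  holder 57 [ 0.46824114 -0.31834722  0.04249481] [0.04564628 0.04346672 0.01469993]
scene axis [0.5476 0.0301 0.164 ]
 knob 28 [363.9 178.5] [ 0.4105 -0.0294  0.0646] [ 0.41   -0.0298  0.064 ]
 knob 41 [325.  244.9] [0.6817 0.086  0.0646] [0.6813 0.0856 0.064 ]
 stone 15 194.26666666666668 377.3333333333333 [0.4518 0.0628 0.09  ]
 torch 162 [ 0.473  -0.3131  0.1062]
   61 [ 0.472  -0.3135  0.0801] [ 0.46112068 -0.32698922  0.06006474] [ 0.48029645 -0.30565334  0.09961445]
   58 [ 0.4723 -0.3152  0.114 ] [ 0.45459787 -0.32530383  0.10000627] [ 0.48106685 -0.30503105  0.12987303]
   38 [ 0.4716 -0.3166  0.1391] [ 0.45970365 -0.32773963  0.13003909] [ 0.48151081 -0.30895598  0.14911408]
  holder 106 [ 0.46812138 -0.31669513  0.00776278] [0.07283932 0.06930537 0.01335359]
  holder 58 [ 0.47148644 -0.31632172  0.04187012] [0.04442572 0.04495169 0.01364325]
1.8
```

>>> jog_arm:
  targets:
    - [-37.9,-42.7,7.1,0,0,38]
    - [-37.9,-42.7,7.1,0,0,38]
    - [-37.9,-42.7,7.1,0,0,38]
    - [-37.9,-42.7,7.1,0,0,38]
    - [-37.9,-42.7,7.1,0,0,38]
    - [-37.9,-42.7,7.1,0,0,38]
    - [-37.9,-42.7,7.1,0,0,38]
    - [-37.9,-42.7,7.1,0,0,38]
  hand: 0

```text
time_s: 2.47
position: [0.3044, 0.2156, 0.1902]
tool_rot: [[-0.552, 0.834, 0.001], [0.834, 0.552, 0.0], [-0.0, 0.001, -1.0]]
ft_force: [2.0, 0.3, -0.4]
grip_width: -0.0001
gripper_force: 0.0
```

>>> jog_arm:
  targets:
    - [-23.5,-4.3,3,0,0,0]
    - [-23.5,-4.3,3,0,0,0]
    - [-23.5,-4.3,3,0,0,0]
    - [-23.5,-4.3,3,0,0,0]
    - [-23.5,-4.3,3,0,0,0]
    - [-23.5,-4.3,3,0,0,0]
    - [-23.5,-4.3,6,0,0,0]
    - [-23.5,-4.3,9,0,0,0]

```text
time_s: 3.13
position: [0.3996, -0.0044, 0.1001]
tool_rot: [[-0.549, 0.836, 0.004], [0.836, 0.549, -0.001], [-0.003, 0.003, -1.0]]
ft_force: [0.1, 0.2, -0.7]
grip_width: 0.0002
gripper_force: 0.0
```

Run:
```python
from h import *
s=env.observe();print(s['time_s'],s['position'],s['q'])
d=img('wrist');save(d,'w1.png');print(d['fovy'],d['cam_to_world'].round(3).tolist())
C=np.array([.5447,.0252]);th=np.radians
# push arc: finger centre r=.150
a=191.
X=np.array([[-.552,.834],[.834,.552]])
p0=np.array(s['position'][:2]);n=13
# speed ramps to 1.28 rad/s
w=np.linspace(0,1.28,n+1)[1:];w=np.r_[w,1.28];ang=191+np.degrees(np.cumsum(w)/12)
pts=[C+.150*np.array([np.cos(th(x)),np.sin(th(x))]) for x in ang]
v=pts[-1]-pts[-2]
for k in(.7,.5,.3): pts.append(pts[-1]+v*k)
print(ang.round(1)); base=p0
for i in(0,8,16):
    for q in pts[i:i+8]: print((X@(q-base)*100).round(2).tolist())
    base=pts[min(i+7,len(pts)-1)];print('--')
```

```text
3.1333 [ 0.39955819 -0.00439212  0.1000572 ] [-1.77294381e+01  1.66985865e+01  1.08657218e+02 -2.48055804e-03
  5.44021568e+01 -5.10322091e+01]
65.70646984690485 [[0.836, 0.527, 0.155, 0.36], [0.549, -0.803, -0.233, 0.056], [0.002, 0.28, -0.96, 0.243], [0.0, 0.0, 0.0, 1.0]]
[191.5 192.4 193.8 195.7 198.1 200.9 204.2 207.9 212.2 216.9 222.  227.7
 233.8 239.9]
[0.08, -0.17]
[-0.15, -0.26]
[-0.49, -0.39]
[-0.96, -0.55]
[-1.55, -0.72]
[-2.26, -0.9]
[-3.11, -1.06]
[-4.09, -1.19]
--
[-1.11, -0.07]
[-2.34, -0.05]
[-3.68, 0.09]
[-5.13, 0.39]
[-6.66, 0.86]
[-8.13, 1.49]
[-9.15, 1.94]
[-9.89, 2.25]
--
[-0.44, 0.19]
--
```

View pics/w1.png

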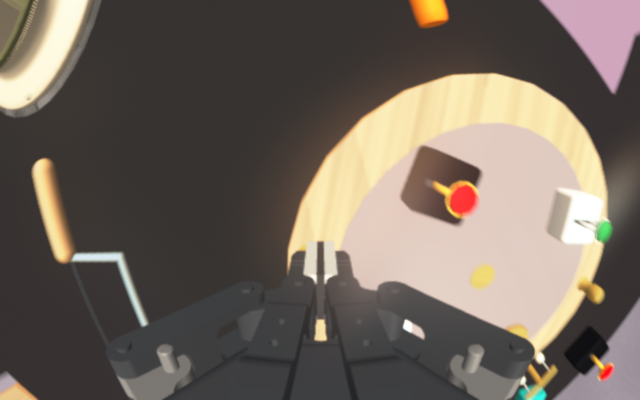

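>>> jog_arm:
  targets:
    - [0.3,0,2.5,0,0,0]
    - [0.3,0,4.7,0,0,0]
    - [0.3,0,4.7,0,0,0]

```text
time_s: 3.43
position: [0.395, 0.0007, 0.0514]
tool_rot: [[-0.552, 0.834, -0.005], [0.834, 0.552, 0.002], [0.004, -0.003, -1.0]]
ft_force: [-0.6, -0.3, -0.0]
grip_width: -0.0001
gripper_force: 0.0
```

Run:
```python
from h import *
s=env.observe();print(s['time_s'],s['position'].round(4),s['ft_force'].round(2))
C=np.array([.5447,.0252]);th=np.radians
X=np.array(s['tool_rot'])[:2,:2].T
p0=np.array(s['position'][:2]);n=13
r=p0-C;print(np.hypot(*r),np.degrees(np.arctan2(*r[::-1]))%360)
W=1.2
w=np.linspace(0,W,n+1)[1:];w=np.r_[w,W];ang=np.degrees(np.arctan2(*r[::-1]))%360+np.degrees(np.cumsum(w)/12)
pts=[C+.150*np.array([np.cos(th(x)),np.sin(th(x))]) for x in ang]
v=pts[-1]-pts[-2]
for k in(.7,.4): pts.append(pts[-1]+v*k)
print(ang.round(1)); base=p0
for i in(0,8):
    for q in pts[i:i+8]: print((X@(q-base)*100).round(2).tolist())
    base=pts[min(i+7,len(pts)-1)];print('--')
```

```text
3.4333 [0.395  0.0007 0.0514] [-0.58 -0.25 -0.03]
0.1516570437836007 189.30100757586487
[189.7 190.6 191.9 193.7 195.9 198.6 201.6 205.2 209.1 213.5 218.4 223.7
 229.4 235.1]
[-0.17, 0.1]
[-0.39, 0.01]
[-0.71, -0.12]
[-1.14, -0.28]
[-1.68, -0.47]
[-2.35, -0.66]
[-3.13, -0.85]
[-4.04, -1.01]
--
[-1.03, -0.12]
[-2.18, -0.16]
[-3.45, -0.11]
[-4.82, 0.08]
[-6.29, 0.41]
[-7.71, 0.9]
[-8.7, 1.23]
[-9.27, 1.43]
--
```

>>> jog_arm:
  targets:
    - [-0.17,0.1,0,0,0,0]
    - [-0.4,0,0,0,0,0]
    - [-0.7,-0.1,0,0,0,0]
    - [-1.15,-0.3,0,0,0,0]
    - [-1.7,-0.45,0,0,0,0]
    - [-2.35,-0.65,0,0,0,0]
    - [-3.15,-0.85,0,0,0,0]
    - [-4.05,-1.0,0,0,0,0]

```text
time_s: 4.1
position: [0.4107, -0.0401, 0.0533]
tool_rot: [[-0.552, 0.834, 0.0], [0.834, 0.552, -0.0], [-0.0, 0.0, -1.0]]
ft_force: [0.1, 0.1, -0.4]
grip_width: 0.0002
gripper_force: 0.0
```

>>> jog_arm:
  targets:
    - [-1.03,-0.12,0,0,0,0]
    - [-2.18,-0.16,0,0,0,0]
    - [-3.45,-0.11,0,0,0,0]
    - [-4.82,0.08,0,0,0,0]
    - [-6.3,0.4,0,0,0,0]
    - [-7.7,0.9,0,0,0,0]
    - [-8.7,1.2,-0.5,0,0,0]
    - [-9.25,1.4,-1.5,0,0,0]

```text
time_s: 4.77
position: [0.4742, -0.1102, 0.0676]
tool_rot: [[-0.551, 0.834, -0.001], [0.834, 0.551, 0.0], [0.001, -0.001, -1.0]]
ft_force: [0.3, -0.6, 0.4]
grip_width: 0.0001
gripper_force: 0.0
```

```bash
cat >> h.py <<'E'
C=np.array([.5447,.0252])
import json,os
def stone(n='top'):
    t=env.observe()['time_s'];d=img(n);P=xyz(d);f=d['frame'].astype(int)
    rr=np.hypot(P[...,0]-C[0],P[...,1]-C[1])
    red=(f[...,0]>105)&(f[...,1]<75)&(f[...,2]<75)&(f[...,0]>2*f[...,1])&(rr<.15)
    r,c=np.nonzero(red)
    if len(r)<3: return t,None,None,d
    p=atz(d,r.mean(),c.mean(),.09,n)[:2];v=p-C
    a=np.degrees(np.arctan2(v[1],v[0]))%360
    if n=='top': open('log.txt','a').write(f'{t} {p[0]} {p[1]} {len(r)}\n')
    return t,a,(p.round(4),np.hypot(*v).round(4),len(r)),d
E
python3 - <<'E'
from h import *
s=env.observe();print(s['time_s'],s['position'].round(4),s['ft_force'].round(2))
for i in range(3): t,a,q,d=stone();print(t,a,q)
E
```

```text
4.7667 [ 0.4742 -0.1102  0.0676] [ 0.28 -0.56  0.41]
4.7667 211.8298229764459 (array([ 0.4619, -0.0262]), np.float64(0.0975), 8)
4.8167 216.20460452640035 (array([ 0.465 , -0.0332]), np.float64(0.0988), 10)
4.8667 220.321404493875 (array([ 0.4704, -0.0379]), np.float64(0.0975), 12)
```

>>> jog_arm:
  targets:
    - [-0.3,0.1,-4,0,0,0]
    - [-1.5,-1,-8,0,0,0]
    - [-17.2,-11.5,-11.4,0,0,0]
    - [-17.2,-11.5,-11.4,0,0,0]
    - [-17.2,-11.5,-11.4,0,0,0]
    - [-17.2,-11.5,-11.4,0,0,0]
    - [-17.2,-11.5,-11.4,0,0,0]
    - [-17.2,-11.5,-11.4,0,0,0]
  hand: 1

```text
time_s: 5.58
position: [0.4717, -0.3204, 0.182]
tool_rot: [[-0.548, 0.836, 0.001], [0.836, 0.548, -0.002], [-0.002, -0.001, -1.0]]
ft_force: [-0.6, 0.3, 0.2]
grip_width: 0.0853
gripper_force: 0.0
```

Run:
```python
from h import *
s=env.observe();print(s['time_s'],s['position'].round(4),s['grip_width'])
for i in range(2): t,a,q,d=stone();print(t,a,q)
save(d,'top2.png')
w=img('wrist');save(w,'w2.png')
for o in env.regions_of('wrist','torch')[:2]: print(o['score'],o['point'],o['pixels'].sum(),cloud(w,o['pixels']).shape)
```

```text
5.5833 [ 0.4717 -0.3204  0.182 ] 0.08528444403039266
5.5833 272.07431871060663 (array([ 0.5483, -0.0752]), np.float64(0.1004), 11)
5.6333 273.9407133778596 (array([ 0.5519, -0.0787]), np.float64(0.1041), 12)
0.65 [213.4, 311.8] 1881 (1870, 3)
```

View pics/w2.png

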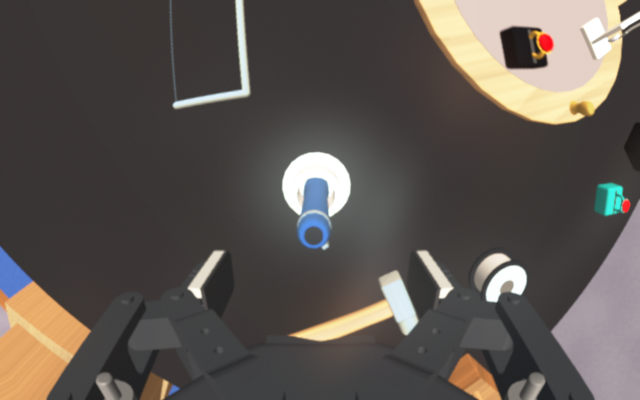

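Run:
```python
from h import *
w=img('wrist');f=w['frame'].astype(int)
for r,c,z in((234.5,314,.141),(184,316.5,.006)): print(atz(w,r,c,z,'wrist').round(4))
b=(f[...,2]>f[...,0]+40)&(f[...,2]>70);b[:160]=0;b[255:]=0;b[:,:280]=0;b[:,350:]=0
for r in range(175,252,6):
    c=np.nonzero(b[r])[0]
    if len(c): print(r,c.min(),c.max(),end=' | ')
s=env.observe();print(s['position'].round(4),s['tool_rot'].round(4).tolist());print(stone()[:3])
```

```text
[ 0.4705 -0.3189  0.141 ]
[ 0.4689 -0.3165  0.006 ]
181 306 323 | 187 303 326 | 193 303 326 | 199 303 325 | 205 302 325 | 211 300 325 | 217 302 321 | 223 298 326 | 229 296 327 | 235 296 327 | 241 297 326 | 247 303 321 | [ 0.4721 -0.3142  0.1817] [[-0.553, 0.8332, -0.0008], [0.8332, 0.553, 0.001], [0.0013, -0.0001, -1.0]]
(5.8333, np.float64(286.643111575042), (array([ 0.5739, -0.0724]), np.float64(0.1019), 12))
```

>>> jog_arm:
  targets:
    - [0,-0.5,0,0,0,0]
    - [0,-0.5,4,0,0,0]
    - [0,-0.5,7.5,0,0,0]
    - [0,-0.5,9.4,0,0,0]

```text
time_s: 6.22
position: [0.4668, -0.3167, 0.085]
tool_rot: [[-0.553, 0.833, -0.003], [0.833, 0.553, 0.003], [0.004, -0.001, -1.0]]
ft_force: [0.7, 0.5, -0.0]
grip_width: 0.0853
gripper_force: 0.0
```

>>> jog_arm:
  targets:
    - [0,0,0,0,0,0]
    - [0,0,0,0,0,0]
    - [0,0,0,0,0,0]
    - [0,0,0,0,0,0]
    - [0,0,0,0,0,0]
  hand: 0
  newtons: 50

```text
time_s: 6.63
position: [0.4686, -0.3186, 0.0897]
tool_rot: [[-0.552, 0.834, 0.002], [0.834, 0.552, -0.002], [-0.003, 0.0, -1.0]]
ft_force: [0.6, -0.2, -0.3]
grip_width: 0.0252
gripper_force: 0.0
```

```bash
python3 - <<'E'
from h import *
for i in range(3):
    s=env.observe();print(s['time_s'],s['position'].round(4),s['grip_width'].round(4),s['gripper_force'],s['ft_force'].round(1));print(stone()[:3])
w=img('wrist');save(w,'w3.png')
E
cat log.txt
```

```text
4.7667 0.4618782573109168 -0.026211357544917636 8
4.8167 0.4649556854533839 -0.03317385745536845 10
4.8667 0.47036822609796536 -0.037885683981684 12
5.5833 0.5483358464408743 -0.07518362575443364 11
5.6333 0.5518559018944484 -0.07867872231900278 12
5.8333 0.5738718971526514 -0.07238692325617632 12Traceback (most recent call last):
  File "<stdin>", line 3, in <module>
AttributeError: 'float' object has no attribute 'round'
```

>>> jog_arm:
  targets:
    - [0,0,0,0,0,0]
    - [0,0,0,0,0,0]

```text
time_s: 6.8
position: [0.4685, -0.3188, 0.0897]
tool_rot: [[-0.552, 0.834, 0.002], [0.834, 0.552, -0.002], [-0.003, 0.0, -1.0]]
ft_force: [-0.7, 1.0, 7.4]
grip_width: 0.0207
gripper_force: 48.6
```

>>> jog_arm:
  targets:
    - [0,0,-2,0,0,0]
    - [0,0,-5,0,0,0]
    - [0,0,-9,0,0,0]
    - [0,0,-12.8,0,0,0]
    - [0,0,-12.8,0,0,0]

```text
time_s: 7.22
position: [0.4698, -0.3199, 0.2241]
tool_rot: [[-0.552, 0.834, 0.009], [0.834, 0.552, -0.01], [-0.013, 0.002, -1.0]]
ft_force: [0.5, -0.9, -0.7]
grip_width: 0.0205
gripper_force: 48.9
```

Run:
```python
from h import *
for i in range(3):
    s=env.observe();print(s['time_s'],s['position'].round(4),s['grip_width'],s['gripper_force'],s['ft_force'].round(1));print(stone()[:3])
w=img('wrist');save(w,'w3.png')
```

```text
7.2167 [ 0.4698 -0.3199  0.2241] 0.020467153285000015 48.92443656921387 [ 0.5 -0.9 -0.7]
(7.2167, np.float64(21.190215776355576), (array([0.6381, 0.0614]), np.float64(0.1001), 14))
7.2667 [ 0.4691 -0.3191  0.2203] 0.020939378946790533 48.92595648765564 [ 0.4  0.5 -1.7]
(7.2667, np.float64(24.64120986607637), (array([0.6364, 0.0672]), np.float64(0.1008), 16))
7.3167 [ 0.4682 -0.3184  0.2175] 0.020990710926825557 48.924540281295776 [-0.2 -0.4 -2.2]
(7.3167, np.float64(27.83602280457733), (array([0.6333, 0.072 ]), np.float64(0.1002), 19))
```

View pics/w3.png

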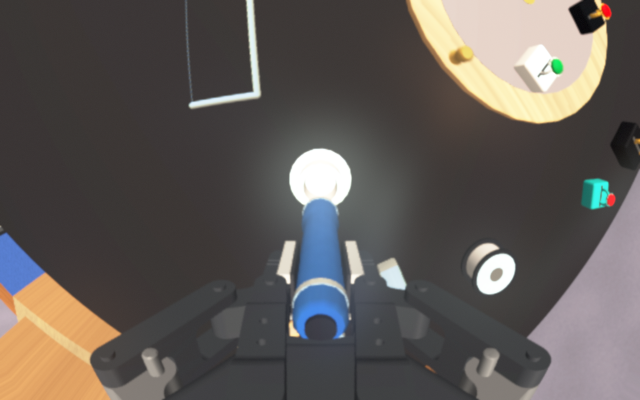

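>>> jog_arm:
  targets:
    - [0,0,0,0,0,0]
    - [0,0,0,0,0,0]
    - [0,0,0,0,0,0]
    - [0,0,0,0,0,0]
    - [0,0,0,0,0,0]
    - [0,0,0,0,0,0]

```text
time_s: 7.92
position: [0.4681, -0.3182, 0.216]
tool_rot: [[-0.552, 0.834, -0.0], [0.834, 0.552, 0.0], [0.0, -0.0, -1.0]]
ft_force: [-0.1, 0.2, -1.1]
grip_width: 0.0209
gripper_force: 48.9
```

Run:
```python
from h import *
for i in range(3): print(stone()[:3])
```

```text
(7.9167, np.float64(65.55050620299892), (array([0.5864, 0.117 ]), np.float64(0.1008), 13))
(7.9667, np.float64(69.26156378572684), (array([0.5796, 0.1173]), np.float64(0.0985), 13))
(8.0167, np.float64(72.990428064042), (array([0.574 , 0.1208]), np.float64(0.1), 13))
```

>>> jog_arm:
  targets:
    - [0,0,0,0,0,0]
    - [0,0,0,0,0,0]
    - [0,0,0,0,0,0]
    - [0,0,0,0,0,0]
    - [0,0,0,0,0,0]
    - [0,0,0,0,0,0]
    - [0,0,0,0,0,0]
    - [0,0,0,0,0,0]

```text
time_s: 8.73
position: [0.4681, -0.3182, 0.2162]
tool_rot: [[-0.552, 0.834, -0.0], [0.834, 0.552, 0.0], [0.0, -0.0, -1.0]]
ft_force: [0.8, 0.6, -0.8]
grip_width: 0.0209
gripper_force: 48.9
```

```bash
cat >> h.py <<'E'
from scipy.optimize import least_squares
from scipy.integrate import quad
def theta(t,th0,w0,I,t0=7.):
    k=.0011/I;g=.0005/.0011;u=t-t0
    return th0+(w0+g)*(1-np.exp(-k*u))/k-g*u
def omega(t,th0,w0,I,t0=7.):
    k=.0011/I;g=.0005/.0011;return (w0+g)*np.exp(-k*(t-t0))-g
def fit(lag=.0,fixC=False):
    L=np.loadtxt('log.txt');t=L[:,0]
    def res(v):
        a=theta(t,*v[:3]);p=np.c_[v[3]+v[5]*np.cos(a),v[4]+v[5]*np.sin(a)]
        return np.r_[((p-L[:,1:3])/.002).ravel(),(v[2]-.032)/.005,(v[3:5]-C)/.002,(v[5]-.1)/.001]
    s=least_squares(res,[np.radians(10),1.18,.032,*C,.1]);return s.x,res(s.x)
E
python3 - <<'E'
from h import *
for i in range(3): print(stone()[:3])
v,r=fit();print(v.round(4),(r*2).round(1).tolist())
s=env.observe();print(s['time_s'],s['position'].round(4))
for t in(10,11,12,14,18,20,24): print(t,np.degrees(theta(t,*v[:3]))%360,omega(t,*v[:3]))
print('release',omega(4.6,*v[:3]))
E
```

```text
(8.7333, np.float64(118.06817559967905), (array([0.4988, 0.1112]), np.float64(0.0975), 14))
(8.7833, np.float64(122.07656593120257), (array([0.4929, 0.1079]), np.float64(0.0976), 18))
(8.8333, np.float64(124.59286766133863), (array([0.4882, 0.1071]), np.float64(0.0995), 15))
[0.1319 1.1635 0.0345 0.5463 0.024  0.0999] [-1.1, -1.4, -0.7, 0.2, -2.3, -0.2, -1.9, -0.6, 0.8, 3.1, 2.8, 1.3, 0.8, -0.0, 0.2, -0.6, 0.7, -0.2, -1.9, -0.7, -0.2, 0.9, 0.1, -0.9, -0.6, 0.4, 0.7, 1.0, 0.9, -1.1, 1.0, 1.6, -1.2, -0.3]
8.8833 [ 0.4681 -0.3182  0.2162]
10 194.66581998838214 1.0159194437977634
11 251.5447078699015 0.9697735146703002
12 305.8213355367143 0.9250757308045403
14 46.891902567012096 0.8398442430332134
18 221.23184887691548 0.6848524944198893
20 295.6342085877317 0.6144617354310165
24 61.478555525736965 0.4864575540282982
release 1.2922040997834938
```

```bash
cat >> h.py <<'E'
A=np.array([[-.552,.834],[.834,.552]])
def stonep(t,v):
    a=theta(t,*v[:3]);return np.array([v[3]+v[5]*np.cos(a),v[4]+v[5]*np.sin(a)])
def emit(path,t0,p0,ncalls,adv=0.,grid=.05):
    """rows for ncalls x 8; p0 commanded xy at t0"""
    cmd=np.array(p0);t=t0
    for c in range(ncalls):
        base=cmd;out=[]
        for i in range(8):
            t+=1/12;r=np.round(A@(path(t+adv)-base)*100/grid)*grid
            out.append([round(float(r[0]),2),round(float(r[1]),2),0,0,0,0]);cmd=base+A.T@r/100
        print(round(t,3),out)
    print('cmd',cmd.round(5).tolist(),'t',t)
E
python3 - <<'E'
from h import *
v,r=fit();np.save('v.npy',v)
s=env.observe();t0=s['time_s'];p0=s['position'][:2];T=t0+32/12
e=1e-3;pT=stonep(T,v);vT=(stonep(T+e,v)-stonep(T-e,v))/2/e;aT=(stonep(T+e,v)+stonep(T-e,v)-2*pT)/e/e
D=T-t0
M=lambda u:np.array([[u**3,u**4,u**5],[3*u**2,4*u**3,5*u**4],[6*u,12*u**2,20*u**3]])
k=np.linalg.solve(M(D),np.array([pT-p0,vT,aT]))
path=lambda t:p0+np.array([1,0,0])@M(t-t0)@k if t<T else stonep(t,v)
print(t0,p0,T,pT,max(np.hypot(*(path(x+1/12)-path(x))) for x in np.linspace(t0,T,50)))
emit(path,t0,p0,4)
E
```

```text
8.8833 [ 0.46807896 -0.31824354] 11.549966666666666 [ 0.56653054 -0.073724  ] 0.014390526209954279
9.55 [[0.0, 0.0, 0, 0, 0, 0], [0.05, 0.05, 0, 0, 0, 0], [0.15, 0.1, 0, 0, 0, 0], [0.35, 0.2, 0, 0, 0, 0], [0.65, 0.4, 0, 0, 0, 0], [1.05, 0.65, 0, 0, 0, 0], [1.55, 1.0, 0, 0, 0, 0], [2.15, 1.45, 0, 0, 0, 0]]
10.217 [[0.75, 0.5, 0, 0, 0, 0], [1.6, 1.1, 0, 0, 0, 0], [2.5, 1.8, 0, 0, 0, 0], [3.45, 2.5, 0, 0, 0, 0], [4.5, 3.35, 0, 0, 0, 0], [5.55, 4.2, 0, 0, 0, 0], [6.65, 5.1, 0, 0, 0, 0], [7.75, 6.05, 0, 0, 0, 0]]
10.883 [[1.0, 1.0, 0, 0, 0, 0], [2.0, 2.0, 0, 0, 0, 0], [2.95, 3.05, 0, 0, 0, 0], [3.8, 4.05, 0, 0, 0, 0], [4.55, 5.05, 0, 0, 0, 0], [5.15, 6.05, 0, 0, 0, 0], [5.65, 7.0, 0, 0, 0, 0], [6.0, 7.9, 0, 0, 0, 0]]
11.55 [[0.25, 0.9, 0, 0, 0, 0], [0.35, 1.75, 0, 0, 0, 0], [0.35, 2.6, 0, 0, 0, 0], [0.2, 3.35, 0, 0, 0, 0], [-0.0, 4.15, 0, 0, 0, 0], [-0.3, 4.85, 0, 0, 0, 0], [-0.65, 5.6, 0, 0, 0, 0], [-0.95, 6.3, 0, 0, 0, 0]]
cmd [0.56653, -0.07378] t 11.549966666666686
```

>>> jog_arm:
  targets:
    - [0.0,0.0,0,0,0,0]
    - [0.05,0.05,0,0,0,0]
    - [0.15,0.1,0,0,0,0]
    - [0.35,0.2,0,0,0,0]
    - [0.65,0.4,0,0,0,0]
    - [1.05,0.65,0,0,0,0]
    - [1.55,1.0,0,0,0,0]
    - [2.15,1.45,0,0,0,0]

```text
time_s: 9.55
position: [0.4683, -0.2917, 0.2162]
tool_rot: [[-0.552, 0.834, -0.0], [0.834, 0.552, 0.0], [0.0, -0.0, -1.0]]
ft_force: [-0.1, 0.7, -2.0]
grip_width: 0.0207
gripper_force: 48.9
```

>>> jog_arm:
  targets:
    - [0.75,0.5,0,0,0,0]
    - [1.6,1.1,0,0,0,0]
    - [2.5,1.8,0,0,0,0]
    - [3.45,2.5,0,0,0,0]
    - [4.5,3.35,0,0,0,0]
    - [5.55,4.2,0,0,0,0]
    - [6.65,5.1,0,0,0,0]
    - [7.75,6.05,0,0,0,0]

```text
time_s: 10.22
position: [0.476, -0.1927, 0.2162]
tool_rot: [[-0.552, 0.834, 0.0], [0.834, 0.552, -0.0], [-0.0, 0.0, -1.0]]
ft_force: [-0.6, 0.3, -1.2]
grip_width: 0.0211
gripper_force: 48.9
```

>>> jog_arm:
  targets:
    - [1.0,1.0,0,0,0,0]
    - [2.0,2.0,0,0,0,0]
    - [2.95,3.05,0,0,0,0]
    - [3.8,4.05,0,0,0,0]
    - [4.55,5.05,0,0,0,0]
    - [5.15,6.05,0,0,0,0]
    - [5.65,7.0,0,0,0,0]
    - [6.0,7.9,0,0,0,0]

```text
time_s: 10.88
position: [0.5092, -0.0995, 0.2162]
tool_rot: [[-0.552, 0.834, 0.0], [0.834, 0.552, -0.0], [-0.0, -0.0, -1.0]]
ft_force: [-0.5, 0.6, -1.9]
grip_width: 0.0211
gripper_force: 48.9
```

>>> jog_arm:
  targets:
    - [0.25,0.9,0,0,0,0]
    - [0.35,1.75,0,0,0,0]
    - [0.35,2.6,0,0,0,0]
    - [0.2,3.35,0,0,0,0]
    - [0,4.15,0,0,0,0]
    - [-0.3,4.85,0,0,0,0]
    - [-0.65,5.6,0,0,0,0]
    - [-0.95,6.3,0,0,0,0]

```text
time_s: 11.55
position: [0.5674, -0.0739, 0.2161]
tool_rot: [[-0.552, 0.834, -0.0], [0.834, 0.552, -0.0], [-0.0, -0.0, -1.0]]
ft_force: [-0.3, -0.2, -1.1]
grip_width: 0.0209
gripper_force: 48.9
```

Run:
```python
from h import *
v=np.load('v.npy');s=env.observe();t=s['time_s'];w=img('wrist');save(w,'w4.png')
print(t,s['position'].round(4),'pred stone',stonep(t,v).round(4))
f=w['frame'].astype(int);red=((f[...,0]>105)&(f[...,1]<75)&(f[...,2]<75)).astype(np.uint8)
N,L,S,Cn=cv2.connectedComponentsWithStats(red)
for i in range(1,N):
    if S[i,4]>20: print(S[i].tolist(),Cn[i].round(1),atz(w,Cn[i][1],Cn[i][0],.09,'wrist').round(4))
emit(lambda t:stonep(t,v),env.observe()['time_s'],[0.56653,-0.07378],2)
```

```text
11.55 [ 0.5674 -0.0739  0.2161] pred stone [ 0.5665 -0.0737]
[315, 186, 16, 11, 129] [322.6 190.7] [ 0.5669 -0.0688  0.09  ]
[545, 243, 14, 17, 173] [551.  250.9] [0.8361 0.0235 0.09  ]
[476, 301, 14, 12, 109] [482.8 306.8] [ 0.8013 -0.0801  0.09  ]
12.267 [[-0.4, 1.2, 0, 0, 0, 0], [-0.55, 1.95, 0, 0, 0, 0], [-0.65, 2.75, 0, 0, 0, 0], [-0.7, 3.5, 0, 0, 0, 0], [-0.7, 4.25, 0, 0, 0, 0], [-0.6, 5.05, 0, 0, 0, 0], [-0.5, 5.8, 0, 0, 0, 0], [-0.3, 6.5, 0, 0, 0, 0]]
12.933 [[0.25, 0.75, 0, 0, 0, 0], [0.55, 1.45, 0, 0, 0, 0], [0.9, 2.1, 0, 0, 0, 0], [1.25, 2.75, 0, 0, 0, 0], [1.7, 3.35, 0, 0, 0, 0], [2.2, 3.9, 0, 0, 0, 0], [2.7, 4.45, 0, 0, 0, 0], [3.25, 4.95, 0, 0, 0, 0]]
cmd [0.64574, 0.01403] t 12.933333333333342
```

View pics/w4.png

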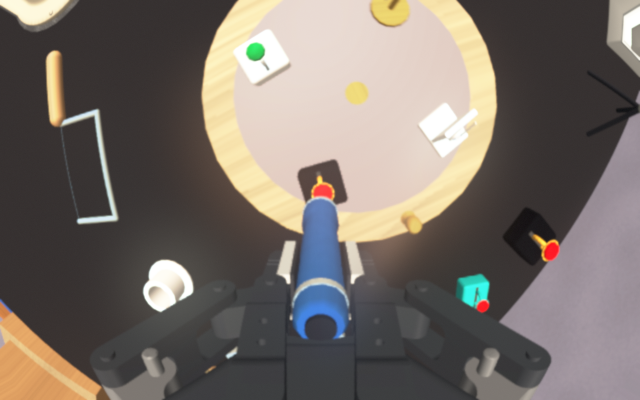

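>>> jog_arm:
  targets:
    - [-0.4,1.2,0,0,0,0]
    - [-0.55,1.95,0,0,0,0]
    - [-0.65,2.75,0,0,0,0]
    - [-0.7,3.5,0,0,0,0]
    - [-0.7,4.25,0,0,0,0]
    - [-0.6,5.05,0,0,0,0]
    - [-0.5,5.8,0,0,0,0]
    - [-0.3,6.5,0,0,0,0]

```text
time_s: 12.27
position: [0.6229, -0.0398, 0.2162]
tool_rot: [[-0.552, 0.834, 0.0], [0.834, 0.552, -0.0], [-0.0, -0.0, -1.0]]
ft_force: [-0.6, 0.3, -1.1]
grip_width: 0.0208
gripper_force: 49.1
```

>>> jog_arm:
  targets:
    - [0.25,0.75,0,0,0,0]
    - [0.55,1.45,0,0,0,0]
    - [0.9,2.1,0,0,0,0]
    - [1.25,2.75,0,0,0,0]
    - [1.7,3.35,0,0,0,0]
    - [2.2,3.9,0,0,0,0]
    - [2.7,4.45,0,0,0,0]
    - [3.25,4.95,0,0,0,0]

```text
time_s: 12.93
position: [0.6458, 0.0148, 0.2162]
tool_rot: [[-0.552, 0.834, 0.0], [0.834, 0.552, 0.0], [-0.0, 0.0, -1.0]]
ft_force: [-0.2, 0.6, -1.7]
grip_width: 0.0207
gripper_force: 49.1
```

```bash
cat >> h.py <<'E'
def check(name=None):
    v=np.load('v.npy');s=env.observe();t=s['time_s'];w=img('wrist')
    if name: save(w,name)
    print(t,s['position'].round(4),'pred stone',stonep(t,v).round(4),omega(t,*v[:3]))
    f=w['frame'].astype(int);red=((f[...,0]>105)&(f[...,1]<75)&(f[...,2]<75)).astype(np.uint8);red[:,:280]=0;red[:,360:]=0
    N,L,S,Cn=cv2.connectedComponentsWithStats(red)
    for i in range(1,N):
        if S[i,4]>20:
            p=atz(w,Cn[i][1],Cn[i][0],.09,'wrist')[:2];print(S[i].tolist(),Cn[i].round(1),p.round(4),'tool-frame stone-tcp',(A@(p-s['position'][:2])*1e3).round(1),'dir angle err deg',np.degrees(np.arctan2(*(p-v[3:5])[::-1])-theta(t,*v[:3]))%360)
    return v
E
python3 - <<'E'
from h import *
v=check();emit(lambda t:stonep(t,v),env.observe()['time_s'],[0.64574,0.01403],4)
E
```

```text
12.9333 [0.6458 0.0148 0.2162] pred stone [0.6456 0.014 ] 0.8846256594456758
[315, 182, 16, 14, 182] [322.6 188.6] [0.6442 0.0215] tool-frame stone-tcp [6.4 2.3] dir angle err deg 4.2904864294164895
13.65 [[0.95, 0.65, 0, 0, 0, 0], [1.6, 1.05, 0, 0, 0, 0], [2.25, 1.35, 0, 0, 0, 0], [2.9, 1.65, 0, 0, 0, 0], [3.6, 1.85, 0, 0, 0, 0], [4.3, 2.05, 0, 0, 0, 0], [5.0, 2.15, 0, 0, 0, 0], [5.7, 2.2, 0, 0, 0, 0]]
14.317 [[0.7, 0.05, 0, 0, 0, 0], [1.4, 0.0, 0, 0, 0, 0], [2.1, -0.05, 0, 0, 0, 0], [2.8, -0.2, 0, 0, 0, 0], [3.5, -0.35, 0, 0, 0, 0], [4.15, -0.6, 0, 0, 0, 0], [4.8, -0.85, 0, 0, 0, 0], [5.4, -1.15, 0, 0, 0, 0]]
14.983 [[0.6, -0.35, 0, 0, 0, 0], [1.15, -0.75, 0, 0, 0, 0], [1.7, -1.2, 0, 0, 0, 0], [2.2, -1.65, 0, 0, 0, 0], [2.65, -2.1, 0, 0, 0, 0], [3.1, -2.65, 0, 0, 0, 0], [3.5, -3.15, 0, 0, 0, 0], [3.85, -3.75, 0, 0, 0, 0]]
15.65 [[0.3, -0.55, 0, 0, 0, 0], [0.6, -1.15, 0, 0, 0, 0], [0.8, -1.8, 0, 0, 0, 0], [1.0, -2.4, 0, 0, 0, 0], [1.15, -3.05, 0, 0, 0, 0], [1.25, -3.7, 0, 0, 0, 0], [1.35, -4.35, 0, 0, 0, 0], [1.35, -5.0, 0, 0, 0, 0]]
cmd [0.49155, 0.10747] t 15.649966666666685
```

```bash
cat >> h.py <<'E'
def addw(t,tcp,off): 
    p=np.array(tcp)+A.T@np.array(off)/1e3;open('log.txt','a').write(f'{t} {p[0]} {p[1]} 0\n')
E
python3 - <<'E'
from h import *
addw(11.55,[.5670,-.0739],[.7,1]);addw(12.9333,[.6458,.0145],[5,1.5])
v0=np.load('v.npy');v,r=fit();print(v.round(4),(r[-9:]*2).round(1));np.save('v.npy',v)
t=env.observe()['time_s']
for x in(11.55,12.93,15): print((A@(stonep(x,v)-stonep(x,v0))*1e3).round(1),omega(x,*v[:3]))
emit(lambda t:stonep(t,v),t,[0.64574,0.01403],2)
E
```

```text
[0.1278 1.1628 0.0368 0.546  0.0243 0.0997] [-1.   1.1 -0.1  1.2 -1.   1.9  1.3 -0.9 -0.5]
[-0.4  2.2] 0.9573649695470838
[3.8 2.5] 0.9003688881516965
[ 4.  -7.3] 0.8191596324566623
13.65 [[1.4, 0.9, 0, 0, 0, 0], [2.05, 1.25, 0, 0, 0, 0], [2.7, 1.55, 0, 0, 0, 0], [3.4, 1.75, 0, 0, 0, 0], [4.1, 1.95, 0, 0, 0, 0], [4.85, 2.1, 0, 0, 0, 0], [5.55, 2.2, 0, 0, 0, 0], [6.3, 2.2, 0, 0, 0, 0]]
14.317 [[0.7, -0.0, 0, 0, 0, 0], [1.4, -0.05, 0, 0, 0, 0], [2.15, -0.2, 0, 0, 0, 0], [2.8, -0.35, 0, 0, 0, 0], [3.5, -0.6, 0, 0, 0, 0], [4.15, -0.85, 0, 0, 0, 0], [4.8, -1.15, 0, 0, 0, 0], [5.4, -1.55, 0, 0, 0, 0]]
cmd [0.58658, 0.1152] t 14.316633333333343
```

>>> jog_arm:
  targets:
    - [1.4,0.9,0,0,0,0]
    - [2.05,1.25,0,0,0,0]
    - [2.7,1.55,0,0,0,0]
    - [3.4,1.75,0,0,0,0]
    - [4.1,1.95,0,0,0,0]
    - [4.85,2.1,0,0,0,0]
    - [5.55,2.2,0,0,0,0]
    - [6.3,2.2,0,0,0,0]

```text
time_s: 13.65
position: [0.629, 0.0792, 0.2162]
tool_rot: [[-0.552, 0.834, 0.0], [0.834, 0.552, -0.0], [-0.0, 0.0, -1.0]]
ft_force: [0.4, 0.2, -1.3]
grip_width: 0.0207
gripper_force: 49.1
```

>>> jog_arm:
  targets:
    - [0.7,0,0,0,0,0]
    - [1.4,-0.05,0,0,0,0]
    - [2.15,-0.2,0,0,0,0]
    - [2.8,-0.35,0,0,0,0]
    - [3.5,-0.6,0,0,0,0]
    - [4.15,-0.85,0,0,0,0]
    - [4.8,-1.15,0,0,0,0]
    - [5.4,-1.55,0,0,0,0]

```text
time_s: 14.32
position: [0.5859, 0.1155, 0.2162]
tool_rot: [[-0.552, 0.834, 0.0], [0.834, 0.552, -0.0], [-0.0, 0.0, -1.0]]
ft_force: [-0.1, -1.3, -1.0]
grip_width: 0.0209
gripper_force: 49.1
```

Run:
```python
from h import *
v=check('w5.png')
```

```text
14.3167 [0.5859 0.1155 0.2162] pred stone [0.5868 0.1153] 0.8454135378928835
[314, 187, 16, 10, 113] [321.8 191.2] [0.585  0.1199] tool-frame stone-tcp [4.1 1.6] dir angle err deg 1.9540292119885976
```

View pics/w5.png

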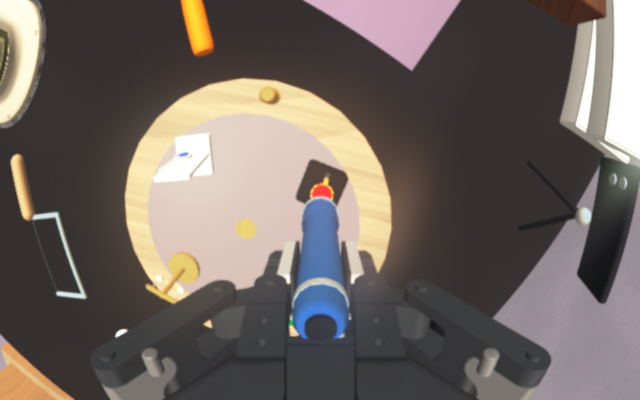

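Run:
```python
from h import *
addw(14.3167,[.5862,.1153],[0,1])
v,r=fit();print(v.round(4),(r[-10:]*2).round(1));np.save('v.npy',v)
t=env.observe()['time_s']
emit(lambda t:stonep(t,v),t,[0.58658,0.1152],4)
```

```text
[0.1278 1.1628 0.0368 0.546  0.0243 0.0998] [ 1.1 -0.1  1.3 -1.  -0.2 -0.5  1.9  1.3 -0.9 -0.5]
15.033 [[0.9, -0.6, 0, 0, 0, 0], [1.45, -1.1, 0, 0, 0, 0], [1.95, -1.55, 0, 0, 0, 0], [2.4, -2.1, 0, 0, 0, 0], [2.8, -2.65, 0, 0, 0, 0], [3.2, -3.2, 0, 0, 0, 0], [3.5, -3.8, 0, 0, 0, 0], [3.8, -4.4, 0, 0, 0, 0]]
15.7 [[0.25, -0.65, 0, 0, 0, 0], [0.45, -1.3, 0, 0, 0, 0], [0.65, -1.95, 0, 0, 0, 0], [0.75, -2.6, 0, 0, 0, 0], [0.8, -3.25, 0, 0, 0, 0], [0.85, -3.95, 0, 0, 0, 0], [0.8, -4.6, 0, 0, 0, 0], [0.75, -5.25, 0, 0, 0, 0]]
16.367 [[-0.1, -0.65, 0, 0, 0, 0], [-0.25, -1.3, 0, 0, 0, 0], [-0.45, -1.9, 0, 0, 0, 0], [-0.65, -2.55, 0, 0, 0, 0], [-0.9, -3.1, 0, 0, 0, 0], [-1.2, -3.7, 0, 0, 0, 0], [-1.55, -4.25, 0, 0, 0, 0], [-1.9, -4.75, 0, 0, 0, 0]]
17.033 [[-0.4, -0.5, 0, 0, 0, 0], [-0.85, -0.95, 0, 0, 0, 0], [-1.3, -1.4, 0, 0, 0, 0], [-1.8, -1.8, 0, 0, 0, 0], [-2.3, -2.2, 0, 0, 0, 0], [-2.8, -2.55, 0, 0, 0, 0], [-3.35, -2.85, 0, 0, 0, 0], [-3.9, -3.1, 0, 0, 0, 0]]
cmd [0.44753, 0.00817] t 17.033366666666662
```

>>> jog_arm:
  targets:
    - [0.9,-0.6,0,0,0,0]
    - [1.45,-1.1,0,0,0,0]
    - [1.95,-1.55,0,0,0,0]
    - [2.4,-2.1,0,0,0,0]
    - [2.8,-2.65,0,0,0,0]
    - [3.2,-3.2,0,0,0,0]
    - [3.5,-3.8,0,0,0,0]
    - [3.8,-4.4,0,0,0,0]

```text
time_s: 15.03
position: [0.5282, 0.1224, 0.2162]
tool_rot: [[-0.552, 0.834, 0.0], [0.834, 0.552, -0.0], [-0.0, 0.0, -1.0]]
ft_force: [0.6, -0.8, -0.4]
grip_width: 0.0209
gripper_force: 49.1
```

>>> jog_arm:
  targets:
    - [0.25,-0.65,0,0,0,0]
    - [0.45,-1.3,0,0,0,0]
    - [0.65,-1.95,0,0,0,0]
    - [0.75,-2.6,0,0,0,0]
    - [0.8,-3.25,0,0,0,0]
    - [0.85,-3.95,0,0,0,0]
    - [0.8,-4.6,0,0,0,0]
    - [0.75,-5.25,0,0,0,0]

```text
time_s: 15.7
position: [0.4804, 0.0994, 0.2162]
tool_rot: [[-0.552, 0.834, 0.0], [0.834, 0.552, -0.0], [-0.0, 0.0, -1.0]]
ft_force: [0.6, -0.8, -1.6]
grip_width: 0.0209
gripper_force: 49.1
```

Run:
```python
from h import *
v=check()
emit(lambda t:stonep(t,v),env.observe()['time_s'],np.array([0.58658,0.1152])+A.T@np.array([.0455,-.0965]),2)
```

```text
15.7 [0.4804 0.0994 0.2162] pred stone [0.4809 0.0999] 0.7927742018849147
[315, 185, 16, 12, 142] [322.8 190.3] [0.4798 0.1049] tool-frame stone-tcp [5.  2.6] dir angle err deg 358.6396026039146
16.417 [[-0.2, -1.05, 0, 0, 0, 0], [-0.35, -1.65, 0, 0, 0, 0], [-0.55, -2.3, 0, 0, 0, 0], [-0.8, -2.9, 0, 0, 0, 0], [-1.1, -3.45, 0, 0, 0, 0], [-1.4, -4.0, 0, 0, 0, 0], [-1.75, -4.55, 0, 0, 0, 0], [-2.15, -5.05, 0, 0, 0, 0]]
17.083 [[-0.45, -0.5, 0, 0, 0, 0], [-0.85, -0.95, 0, 0, 0, 0], [-1.35, -1.35, 0, 0, 0, 0], [-1.85, -1.75, 0, 0, 0, 0], [-2.35, -2.1, 0, 0, 0, 0], [-2.9, -2.4, 0, 0, 0, 0], [-3.45, -2.7, 0, 0, 0, 0], [-4.0, -2.95, 0, 0, 0, 0]]
cmd [0.44821, 0.00443] t 17.083333333333318
```

>>> jog_arm:
  targets:
    - [-0.2,-1.05,0,0,0,0]
    - [-0.35,-1.65,0,0,0,0]
    - [-0.55,-2.3,0,0,0,0]
    - [-0.8,-2.9,0,0,0,0]
    - [-1.1,-3.45,0,0,0,0]
    - [-1.4,-4.0,0,0,0,0]
    - [-1.75,-4.55,0,0,0,0]
    - [-2.15,-5.05,0,0,0,0]

```text
time_s: 16.42
position: [0.4504, 0.0534, 0.2162]
tool_rot: [[-0.552, 0.834, -0.0], [0.834, 0.552, -0.0], [0.0, -0.0, -1.0]]
ft_force: [-0.7, -0.8, -1.9]
grip_width: 0.021
gripper_force: 49.1
```

>>> jog_arm:
  targets:
    - [-0.45,-0.5,0,0,0,0]
    - [-0.85,-0.95,0,0,0,0]
    - [-1.35,-1.35,0,0,0,0]
    - [-1.85,-1.75,0,0,0,0]
    - [-2.35,-2.1,0,0,0,0]
    - [-2.9,-2.4,0,0,0,0]
    - [-3.45,-2.7,0,0,0,0]
    - [-4.0,-2.95,0,0,0,0]

```text
time_s: 17.08
position: [0.4483, 0.0037, 0.2162]
tool_rot: [[-0.552, 0.834, 0.0], [0.834, 0.552, -0.0], [-0.0, 0.0, -1.0]]
ft_force: [-0.2, -0.6, -0.1]
grip_width: 0.0206
gripper_force: 49.1
```

Run:
```python
from h import *
addw(15.7,[.4806,.0996],[1.8,1.5])
v=check()
emit(lambda t:stonep(t,v),env.observe()['time_s'],[.44821,.00443],3)
v,r=fit();print(v.round(4),(r[-12:]*2).round(1))
for x in(17.13,19): print((stonep(x,v)-stonep(x,np.load('v.npy'))).round(4))
```

```text
17.0833 [0.4483 0.0037 0.2162] pred stone [0.4482 0.0043] 0.7422998363247448
[314, 182, 16, 14, 183] [321.5 188.6] [0.4458 0.0099] tool-frame stone-tcp [6.6 1.3] dir angle err deg 356.6223526885684
17.8 [[-0.95, -0.3, 0, 0, 0, 0], [-1.55, -0.5, 0, 0, 0, 0], [-2.15, -0.6, 0, 0, 0, 0], [-2.75, -0.65, 0, 0, 0, 0], [-3.35, -0.7, 0, 0, 0, 0], [-3.95, -0.7, 0, 0, 0, 0], [-4.55, -0.7, 0, 0, 0, 0], [-5.15, -0.65, 0, 0, 0, 0]]
18.467 [[-0.55, 0.1, 0, 0, 0, 0], [-1.15, 0.25, 0, 0, 0, 0], [-1.7, 0.45, 0, 0, 0, 0], [-2.25, 0.65, 0, 0, 0, 0], [-2.8, 0.85, 0, 0, 0, 0], [-3.3, 1.1, 0, 0, 0, 0], [-3.8, 1.4, 0, 0, 0, 0], [-4.3, 1.75, 0, 0, 0, 0]]
19.133 [[-0.45, 0.3, 0, 0, 0, 0], [-0.9, 0.7, 0, 0, 0, 0], [-1.3, 1.1, 0, 0, 0, 0], [-1.7, 1.5, 0, 0, 0, 0], [-2.1, 1.9, 0, 0, 0, 0], [-2.4, 2.35, 0, 0, 0, 0], [-2.75, 2.85, 0, 0, 0, 0], [-3.0, 3.3, 0, 0, 0, 0]]
cmd [0.55363, -0.07512] t 19.13329999999997
[0.1282 1.1628 0.0367 0.5459 0.0244 0.0998] [ 0.9 -0.1  1.3 -1.2  0.2 -0.6  0.5 -1.4  1.9  1.2 -0.8 -0.4]
[-0.0003  0.001 ]
[-0.0014  0.0001]
```

Run:
```python
from h import *
addw(17.0833,[.4483,.004],[5,0.5])
v,r=fit();print(v.round(4),(r[-14:]*2).round(1));np.save('v.npy',v)
emit(lambda t:stonep(t,v),env.observe()['time_s'],[.44821,.00443],2)
```

```text
[0.1295 1.1633 0.0362 0.5458 0.0245 0.0999] [ 0.6 -0.2  1.2 -1.6  0.9 -0.8  1.3 -0.5  1.5 -1.3  1.7  1.1 -0.7 -0.2]
17.8 [[-0.65, -0.25, 0, 0, 0, 0], [-1.25, -0.45, 0, 0, 0, 0], [-1.85, -0.55, 0, 0, 0, 0], [-2.4, -0.65, 0, 0, 0, 0], [-3.0, -0.7, 0, 0, 0, 0], [-3.6, -0.75, 0, 0, 0, 0], [-4.2, -0.75, 0, 0, 0, 0], [-4.8, -0.7, 0, 0, 0, 0]]
18.467 [[-0.6, 0.1, 0, 0, 0, 0], [-1.15, 0.2, 0, 0, 0, 0], [-1.75, 0.35, 0, 0, 0, 0], [-2.3, 0.55, 0, 0, 0, 0], [-2.85, 0.75, 0, 0, 0, 0], [-3.35, 1.0, 0, 0, 0, 0], [-3.85, 1.25, 0, 0, 0, 0], [-4.35, 1.55, 0, 0, 0, 0]]
cmd [0.50581, -0.06719] t 18.466633333333313
```

>>> jog_arm:
  targets:
    - [-0.6,-0.25,0,0,0,0]
    - [-1.2,-0.45,0,0,0,0]
    - [-1.8,-0.55,0,0,0,0]
    - [-2.35,-0.65,0,0,0,0]
    - [-2.95,-0.7,0,0,0,0]
    - [-3.55,-0.75,0,0,0,0]
    - [-4.15,-0.75,0,0,0,0]
    - [-4.75,-0.7,0,0,0,0]

```text
time_s: 17.8
position: [0.4689, -0.0396, 0.2162]
tool_rot: [[-0.552, 0.834, -0.0], [0.834, 0.552, -0.0], [0.0, -0.0, -1.0]]
ft_force: [0.3, -0.3, -1.0]
grip_width: 0.0206
gripper_force: 49.1
```

>>> jog_arm:
  targets:
    - [-0.6,0.1,0,0,0,0]
    - [-1.15,0.2,0,0,0,0]
    - [-1.75,0.35,0,0,0,0]
    - [-2.3,0.55,0,0,0,0]
    - [-2.85,0.75,0,0,0,0]
    - [-3.35,1.0,0,0,0,0]
    - [-3.85,1.25,0,0,0,0]
    - [-4.35,1.55,0,0,0,0]

```text
time_s: 18.47
position: [0.506, -0.067, 0.2162]
tool_rot: [[-0.552, 0.834, -0.0], [0.834, 0.552, 0.0], [0.0, -0.0, -1.0]]
ft_force: [0.0, -0.3, -1.7]
grip_width: 0.0208
gripper_force: 49.1
```

Run:
```python
from h import *
v=check()
emit(lambda t:stonep(t,v),env.observe()['time_s'],np.array([0.44821,.00443])+A.T@np.array([-.0910,.0085]),4)
```

```text
18.4667 [ 0.506  -0.067   0.2162] pred stone [ 0.5059 -0.0671] 0.687734108327053
[312, 185, 17, 11, 139] [319.6 190.5] [ 0.5031 -0.0632] tool-frame stone-tcp [ 4.8 -0.3] dir angle err deg 357.54378361376564
19.183 [[-0.8, 0.55, 0, 0, 0, 0], [-1.25, 0.9, 0, 0, 0, 0], [-1.65, 1.3, 0, 0, 0, 0], [-2.05, 1.7, 0, 0, 0, 0], [-2.4, 2.15, 0, 0, 0, 0], [-2.75, 2.55, 0, 0, 0, 0], [-3.05, 3.05, 0, 0, 0, 0], [-3.35, 3.5, 0, 0, 0, 0]]
19.85 [[-0.25, 0.5, 0, 0, 0, 0], [-0.45, 1.0, 0, 0, 0, 0], [-0.65, 1.5, 0, 0, 0, 0], [-0.85, 2.0, 0, 0, 0, 0], [-0.95, 2.55, 0, 0, 0, 0], [-1.1, 3.05, 0, 0, 0, 0], [-1.15, 3.6, 0, 0, 0, 0], [-1.25, 4.15, 0, 0, 0, 0]]
20.517 [[-0.0, 0.5, 0, 0, 0, 0], [-0.0, 1.05, 0, 0, 0, 0], [0.05, 1.55, 0, 0, 0, 0], [0.1, 2.1, 0, 0, 0, 0], [0.15, 2.6, 0, 0, 0, 0], [0.3, 3.1, 0, 0, 0, 0], [0.4, 3.6, 0, 0, 0, 0], [0.6, 4.1, 0, 0, 0, 0]]
21.183 [[0.15, 0.5, 0, 0, 0, 0], [0.35, 0.95, 0, 0, 0, 0], [0.6, 1.4, 0, 0, 0, 0], [0.85, 1.85, 0, 0, 0, 0], [1.15, 2.25, 0, 0, 0, 0], [1.4, 2.65, 0, 0, 0, 0], [1.75, 3.05, 0, 0, 0, 0], [2.05, 3.45, 0, 0, 0, 0]]
cmd [0.64306, 0.00087] t 21.18336666666663
```

>>> jog_arm:
  targets:
    - [-0.7,0.45,0,0,0,0]
    - [-1.15,0.8,0,0,0,0]
    - [-1.55,1.2,0,0,0,0]
    - [-1.95,1.6,0,0,0,0]
    - [-2.3,2.0,0,0,0,0]
    - [-2.65,2.4,0,0,0,0]
    - [-2.95,2.9,0,0,0,0]
    - [-3.25,3.35,0,0,0,0]

```text
time_s: 19.18
position: [0.5519, -0.0753, 0.2161]
tool_rot: [[-0.552, 0.834, -0.0], [0.834, 0.552, 0.0], [0.0, 0.0, -1.0]]
ft_force: [-0.1, -0.7, -0.7]
grip_width: 0.0211
gripper_force: 49.1
```

>>> jog_arm:
  targets:
    - [-0.25,0.5,0,0,0,0]
    - [-0.45,1.0,0,0,0,0]
    - [-0.65,1.5,0,0,0,0]
    - [-0.85,2.0,0,0,0,0]
    - [-0.95,2.55,0,0,0,0]
    - [-1.1,3.05,0,0,0,0]
    - [-1.15,3.6,0,0,0,0]
    - [-1.25,4.1,0,0,0,0]

```text
time_s: 19.85
position: [0.5929, -0.0628, 0.2162]
tool_rot: [[-0.552, 0.834, -0.0], [0.834, 0.552, 0.0], [0.0, 0.0, -1.0]]
ft_force: [1.1, 0.9, -0.5]
grip_width: 0.0206
gripper_force: 49.1
```

Run:
```python
from h import *
addw(18.4667,[.506,-.067],[1.3,-1.3])
v=check()
v,r=fit();np.save('v.npy',v);print(v.round(4))
emit(lambda t:stonep(t,v),env.observe()['time_s'],np.array([0.44821,.00443])+A.T@np.array([-.0910-.0450,.0085+.0745]),3)
```

```text
19.85 [ 0.5929 -0.0628  0.2162] pred stone [ 0.5944 -0.0628] 0.6407606203790752
[312, 187, 17, 9, 115] [320.4 191. ] [ 0.5909 -0.059 ] tool-frame stone-tcp [4.3 0.4] dir angle err deg 359.28621011727535
[0.1302 1.1639 0.036  0.5458 0.0244 0.0999]
20.567 [[-0.1, 0.9, 0, 0, 0, 0], [-0.1, 1.45, 0, 0, 0, 0], [-0.05, 1.95, 0, 0, 0, 0], [0.0, 2.45, 0, 0, 0, 0], [0.1, 3.0, 0, 0, 0, 0], [0.2, 3.5, 0, 0, 0, 0], [0.35, 4.0, 0, 0, 0, 0], [0.55, 4.45, 0, 0, 0, 0]]
21.233 [[0.15, 0.5, 0, 0, 0, 0], [0.4, 0.95, 0, 0, 0, 0], [0.6, 1.4, 0, 0, 0, 0], [0.9, 1.8, 0, 0, 0, 0], [1.15, 2.25, 0, 0, 0, 0], [1.45, 2.65, 0, 0, 0, 0], [1.75, 3.05, 0, 0, 0, 0], [2.1, 3.4, 0, 0, 0, 0]]
21.9 [[0.35, 0.35, 0, 0, 0, 0], [0.7, 0.65, 0, 0, 0, 0], [1.1, 1.0, 0, 0, 0, 0], [1.5, 1.25, 0, 0, 0, 0], [1.9, 1.55, 0, 0, 0, 0], [2.3, 1.8, 0, 0, 0, 0], [2.75, 2.0, 0, 0, 0, 0], [3.15, 2.2, 0, 0, 0, 0]]
cmd [0.6443, 0.04067] t 21.89999999999997
```

>>> jog_arm:
  targets:
    - [-0.1,0.9,0,0,0,0]
    - [-0.1,1.4,0,0,0,0]
    - [-0.05,1.9,0,0,0,0]
    - [0.0,2.45,0,0,0,0]
    - [0.1,3.0,0,0,0,0]
    - [0.2,3.5,0,0,0,0]
    - [0.35,4.0,0,0,0,0]
    - [0.55,4.45,0,0,0,0]

```text
time_s: 20.57
position: [0.6269, -0.0336, 0.2162]
tool_rot: [[-0.552, 0.834, -0.0], [0.834, 0.552, 0.0], [0.0, 0.0, -1.0]]
ft_force: [0.1, 0.1, -1.8]
grip_width: 0.0208
gripper_force: 49.1
```

>>> jog_arm:
  targets:
    - [0.15,0.5,0,0,0,0]
    - [0.4,0.95,0,0,0,0]
    - [0.6,1.4,0,0,0,0]
    - [0.9,1.8,0,0,0,0]
    - [1.15,2.25,0,0,0,0]
    - [1.45,2.65,0,0,0,0]
    - [1.75,3.05,0,0,0,0]
    - [2.1,3.4,0,0,0,0]

```text
time_s: 21.23
position: [0.6435, 0.0027, 0.2162]
tool_rot: [[-0.552, 0.834, 0.0], [0.834, 0.552, -0.0], [-0.0, 0.0, -1.0]]
ft_force: [1.4, -0.2, -1.0]
grip_width: 0.0209
gripper_force: 49.1
```

Run:
```python
from h import *
addw(19.85,[.5931,-.0628],[0,-.8])
v=check()
v,r=fit();np.save('v.npy',v);print(v.round(4))
emit(lambda t:stonep(t,v),env.observe()['time_s'],np.array([0.44821,.00443])+A.T@np.array([-.0910-.0450+.0265,.0085+.0745+.0785]),3)
```

```text
21.2333 [0.6435 0.0027 0.2162] pred stone [0.6432 0.0023] 0.5933779435612077
[312, 186, 17, 10, 129] [319.8 190.7] [0.6408 0.0064] tool-frame stone-tcp [ 4.6 -0.2] dir angle err deg 2.0792966160986452
[0.1304 1.1641 0.036  0.5458 0.0244 0.0999]
21.95 [[0.55, 0.5, 0, 0, 0, 0], [0.9, 0.85, 0, 0, 0, 0], [1.3, 1.15, 0, 0, 0, 0], [1.7, 1.4, 0, 0, 0, 0], [2.1, 1.65, 0, 0, 0, 0], [2.5, 1.9, 0, 0, 0, 0], [2.95, 2.1, 0, 0, 0, 0], [3.4, 2.3, 0, 0, 0, 0]]
22.617 [[0.4, 0.2, 0, 0, 0, 0], [0.85, 0.35, 0, 0, 0, 0], [1.3, 0.45, 0, 0, 0, 0], [1.8, 0.55, 0, 0, 0, 0], [2.25, 0.65, 0, 0, 0, 0], [2.7, 0.7, 0, 0, 0, 0], [3.15, 0.75, 0, 0, 0, 0], [3.6, 0.75, 0, 0, 0, 0]]
23.283 [[0.45, 0.0, 0, 0, 0, 0], [0.9, 0.0, 0, 0, 0, 0], [1.35, -0.05, 0, 0, 0, 0], [1.8, -0.1, 0, 0, 0, 0], [2.25, -0.2, 0, 0, 0, 0], [2.7, -0.3, 0, 0, 0, 0], [3.1, -0.4, 0, 0, 0, 0], [3.55, -0.55, 0, 0, 0, 0]]
cmd [0.60596, 0.10404] t 23.283299999999972
```

>>> jog_arm:
  targets:
    - [0.55,0.5,0,0,0,0]
    - [0.9,0.85,0,0,0,0]
    - [1.3,1.15,0,0,0,0]
    - [1.7,1.4,0,0,0,0]
    - [2.1,1.65,0,0,0,0]
    - [2.5,1.9,0,0,0,0]
    - [2.95,2.1,0,0,0,0]
    - [3.4,2.3,0,0,0,0]

```text
time_s: 21.95
position: [0.6436, 0.0437, 0.2162]
tool_rot: [[-0.552, 0.834, -0.0], [0.834, 0.552, -0.0], [0.0, -0.0, -1.0]]
ft_force: [-0.2, 0.0, -2.4]
grip_width: 0.021
gripper_force: 49.1
```

>>> jog_arm:
  targets:
    - [0.4,0.2,0,0,0,0]
    - [0.85,0.35,0,0,0,0]
    - [1.3,0.45,0,0,0,0]
    - [1.8,0.55,0,0,0,0]
    - [2.25,0.65,0,0,0,0]
    - [2.7,0.7,0,0,0,0]
    - [3.15,0.75,0,0,0,0]
    - [3.6,0.75,0,0,0,0]

```text
time_s: 22.62
position: [0.6299, 0.0779, 0.2162]
tool_rot: [[-0.552, 0.834, 0.0], [0.834, 0.552, 0.0], [0.0, 0.0, -1.0]]
ft_force: [0.5, -0.2, -1.4]
grip_width: 0.0208
gripper_force: 49.1
```

>>> jog_arm:
  targets:
    - [0.45,0,0,0,0,0]
    - [0.9,0,0,0,0,0]
    - [1.35,-0.05,0,0,0,0]
    - [1.8,-0.1,0,0,0,0]
    - [2.25,-0.2,0,0,0,0]
    - [2.7,-0.3,0,0,0,0]
    - [3.1,-0.4,0,0,0,0]
    - [3.55,-0.55,0,0,0,0]

```text
time_s: 23.28
position: [0.6056, 0.1042, 0.2162]
tool_rot: [[-0.552, 0.834, 0.0], [0.834, 0.552, -0.0], [-0.0, 0.0, -1.0]]
ft_force: [0.1, 0.4, -1.0]
grip_width: 0.021
gripper_force: 49.1
```

Run:
```python
from h import *
s=env.observe();print(s['time_s'],s['position'].round(4),(A@(np.array([.4681,-.3182])-s['position'][:2])*100).round(2), (A@(np.array([.4681,-.3182])-[.60596,.10404])*100).round(2))
```

```text
23.2833 [0.6056 0.1042 0.2162] [-27.64 -34.79] [-27.6  -34.81]
```

>>> jog_arm:
  targets:
    - [-0.3,-0.35,-0.3,0,0,0]
    - [-0.8,-1.05,-0.8,0,0,0]
    - [-1.65,-2.1,-1.3,0,0,0]
    - [-2.75,-3.5,-1.7,0,0,0]
    - [-4.15,-5.2,-2,0,0,0]
    - [-5.8,-7.3,-2,0,0,0]
    - [-7.45,-9.4,-2,0,0,0]
    - [-9.1,-11.5,-2,0,0,0]

```text
time_s: 23.95
position: [0.5594, -0.0377, 0.2369]
tool_rot: [[-0.551, 0.834, 0.001], [0.834, 0.551, -0.001], [-0.001, 0.0, -1.0]]
ft_force: [-0.3, -0.4, -0.9]
grip_width: 0.0206
gripper_force: 49.1
```

>>> jog_arm:
  targets:
    - [-1.65,-2.1,0,0,0,0]
    - [-3.3,-4.2,0,0,0,0]
    - [-5,-6.25,0,0,0,0]
    - [-6.6,-8.35,0,0,0,0]
    - [-8.3,-10.45,0,0,0,0]
    - [-9.95,-12.5,0,0,0,0]
    - [-11.6,-14.6,0,0,0,0]
    - [-13,-16.35,0,0,0,0]

```text
time_s: 24.62
position: [0.4942, -0.2368, 0.2369]
tool_rot: [[-0.551, 0.835, 0.001], [0.835, 0.551, -0.001], [-0.001, -0.0, -1.0]]
ft_force: [0.4, 0.2, -1.5]
grip_width: 0.0208
gripper_force: 49.1
```

>>> jog_arm:
  targets:
    - [-1.3,-1.65,0,0,0,0]
    - [-2.5,-3.15,0,0,0,0]
    - [-3.55,-4.5,0,0,0,0]
    - [-4.4,-5.55,0,0,0,0]
    - [-5,-6.3,0,0,0,0]
    - [-5.4,-6.8,0,0,0,0]
    - [-5.5,-6.95,0,0,0,0]
    - [-5.5,-6.95,0,0,0,0]

```text
time_s: 25.28
position: [0.468, -0.3183, 0.2362]
tool_rot: [[-0.552, 0.834, 0.0], [0.834, 0.552, 0.0], [0.0, 0.0, -1.0]]
ft_force: [0.6, 1.1, -1.6]
grip_width: 0.0212
gripper_force: 49.1
```

>>> jog_arm:
  targets:
    - [0,0,0,0,0,0]
    - [0,0,0,0,0,0]
    - [0,0,0,0,0,0]
    - [0,0,0,0,0,0]

```text
time_s: 25.62
position: [0.4683, -0.3178, 0.2362]
tool_rot: [[-0.553, 0.833, 0.0], [0.833, 0.553, -0.0], [-0.0, 0.0, -1.0]]
ft_force: [0.6, -1.0, -0.8]
grip_width: 0.0205
gripper_force: 49.1
```

Run:
```python
from h import *
s=env.observe();w=img('wrist');save(w,'w6.png');print(s['time_s'],s['position'].round(4),s['tool_rot'].round(3).tolist(),(A@(np.array([.4681,-.3182])-s['position'][:2])*100).round(2))
v=fit()[0];print(stone()[:3],stonep(s['time_s']+.05,v))
```

```text
25.6167 [ 0.4683 -0.3178  0.2362] [[-0.553, 0.833, 0.0], [0.833, 0.553, -0.0], [-0.0, 0.0, -1.0]] [-0.02 -0.04]
(25.6667, np.float64(120.8345025042452), (array([0.4947, 0.109 ]), np.float64(0.0976), 8)) [0.49545063 0.11063375]
```

View pics/w6.png

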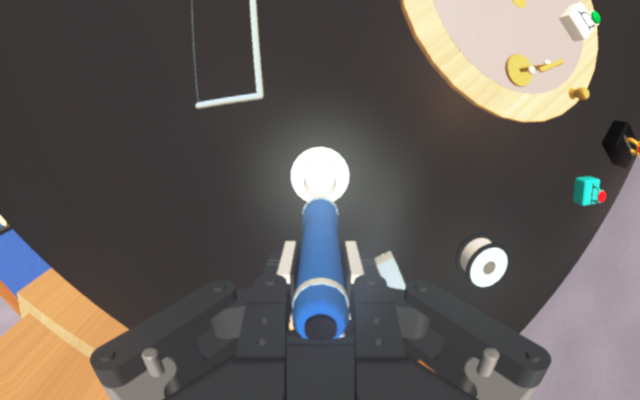

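>>> jog_arm:
  targets:
    - [0,0,2,0,0,0]
    - [0,0,4.5,0,0,0]
    - [0,0,7,0,0,0]
    - [0,0,9,0,0,0]
    - [0,0,10.5,0,0,0]
    - [0,0,12,0,0,0]
    - [0,0,13.2,0,0,0]
    - [0,0,13.8,0,0,0]

```text
time_s: 26.38
position: [0.4677, -0.3178, 0.0967]
tool_rot: [[-0.552, 0.834, -0.002], [0.834, 0.552, 0.002], [0.002, -0.0, -1.0]]
ft_force: [-1.3, 0.4, -1.6]
grip_width: 0.0207
gripper_force: 49.1
```

>>> jog_arm:
  targets:
    - [0,0,0.3,0,0,0]
    - [0,0,0.6,0,0,0]
    - [0,0,0.85,0,0,0]
    - [0,0,0.9,0,0,0]
    - [0,0,0.9,0,0,0]
    - [0,0,0.9,0,0,0]

```text
time_s: 26.88
position: [0.4683, -0.3184, 0.0897]
tool_rot: [[-0.552, 0.834, 0.001], [0.834, 0.552, -0.001], [-0.001, 0.0, -1.0]]
ft_force: [-0.8, -0.2, 1.1]
grip_width: 0.0209
gripper_force: 49.5
```

>>> jog_arm:
  targets:
    - [0,0,0,0,0,0]
    - [0,0,0,0,0,0]
    - [0,0,0,0,0,0]
  hand: 0.45

```text
time_s: 27.13
position: [0.4681, -0.3183, 0.0893]
tool_rot: [[-0.552, 0.834, 0.0], [0.834, 0.552, -0.0], [-0.0, 0.0, -1.0]]
ft_force: [-0.5, 0.2, -0.0]
grip_width: 0.0384
gripper_force: 0.0
```

>>> jog_arm:
  targets:
    - [0,0,0,0,0,0]
    - [0,0,0,0,0,0]
    - [0,0,0,0,0,0]
    - [0,0,0,0,0,0]
    - [0,0,0,0,0,0]
  hand: 1

```text
time_s: 27.55
position: [0.4681, -0.3182, 0.0892]
tool_rot: [[-0.552, 0.834, 0.0], [0.834, 0.552, -0.0], [-0.0, 0.0, -1.0]]
ft_force: [0.0, -0.6, -0.8]
grip_width: 0.0856
gripper_force: 0.0
```

>>> jog_arm:
  targets:
    - [0,0,-1,0,0,0]
    - [0,0,-3,0,0,0]
    - [0,0,-6,0,0,0]
    - [0,0,-9.5,0,0,0]
    - [0,0,-12,0,0,0]
    - [0,0,-14,0,0,0]
    - [0,0,-14,0,0,0]
    - [0,0,-14,0,0,0]

```text
time_s: 28.22
position: [0.4682, -0.3183, 0.2304]
tool_rot: [[-0.552, 0.834, 0.002], [0.834, 0.552, -0.002], [-0.002, 0.0, -1.0]]
ft_force: [-0.8, 1.2, -0.6]
grip_width: 0.0855
gripper_force: 0.0
```

Run:
```python
from h import *
s=env.observe();w=img('wrist');save(w,'w7.png');print(s['time_s'],s['position'].round(4),s['grip_width'],s['ft_force'].round(1));d=img('top')
cv2.imwrite('pics/top7.png',cv2.resize(cv2.cvtColor(d['frame'][100:320,180:480],cv2.COLOR_RGB2BGR),None,fx=2,fy=2))
```

```text
28.2167 [ 0.4682 -0.3183  0.2304] 0.08553832869688097 [-0.8  1.2 -0.6]
```

View pics/w7.png

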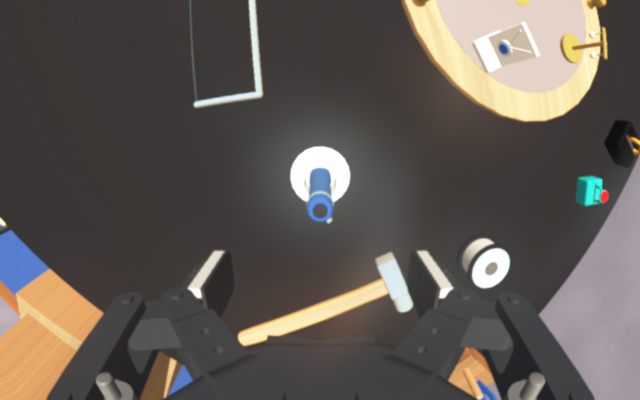

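View pics/top7.png

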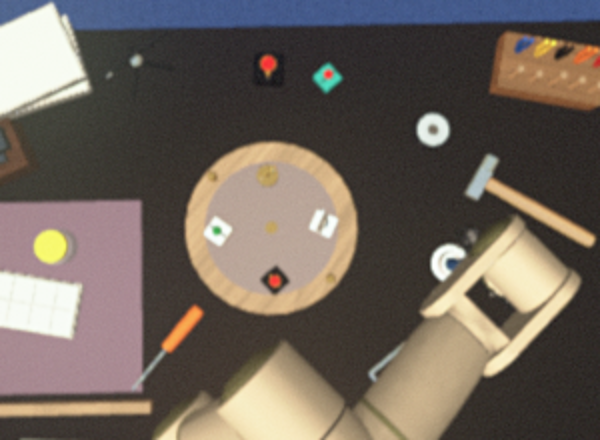

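The wrist picture shows the torch upright in its cup at (320, 190). In the top view all four pieces are still in place on the turning plate, and the gripper is clear of everything.

```bash
python3 -c "
from rig import env
print(env.close_job())"
```

```text
the job is handed in; nothing more can be done
None
```

I pushed the plate to about 1.29 rad/s (one turn in 4.9 s). The torch then stayed about 4 cm above the red stone, mostly within 2 mm and never more than about 6 mm to the side, for about 11.7 s, with the plate still at about 0.53 rad/s or more. It is back upright in its stand, and I handed the job in at about 28 s with the plate left to run out.

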